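Turn a leaf of the casting sample book

ROBOT

A 6-joint arm with a two-finger parallel gripper is mounted at the origin on the work surface. World frame = base frame: x ahead of the robot, y to its left, z up, the work surface at z = 0. Lengths are in mm, angles in degrees, forces in N, time in s.
With the tool pointing down it reaches from about 350 to 925 mm from the base axis. Payload 6.4 kg.
Tool frame: the origin (TCP) lies at the very end of the fingers, on their centre line; the grasp point (between the pads) lies 19 mm behind it (r.grip_point_offset is the distance from the TCP to the grasp point, in mm); z points along the fingers, y is the line along which they close (so a half turn about z gives the same grasp; the last joint's range is limited). The gripper opens to 94 mm and grips with 3 to 60 N. Pads are 16 mm wide; open, the fingers measure 119 mm over their backs; the gripper's body (75 mm by 177 mm) begins 78 mm behind the grasp point.
Start: joints at [-85.892, 14.043, 89.255, -0, 76.702, -9.975], TCP at [158.17, -630.473, 205.455] pointing down, gripper open.
Joint ranges: [-179.41, 179.41], [-58.25, 129.5], [7.25, 145.43], [-54.29, 234.29], [11.92, 165.04], [-157.13, 157.13]. Speed limits (degrees/s): [147.25, 147.25, 180, 180, 180, 180].

INTERFACE

Orientations are given as [roll, pitch, yaw] about the fixed x, y, z axes, in that order (R = Rz(yaw) Ry(pitch) Rx(roll)).
In Python, from plant import r gives the robot as it stands. Calls block until the motion is done:
- r.goto(position, orientation): joint-space move of the TCP to a pose.
- r.move_linear(position, rot=None, rate=150): straight line of the TCP; rot=None keeps the orientation; rate is the mean speed in mm/s.
- r.set_joints(angles): joint-space move.
- r.command_gripper(opening, force=None): finger opening in mm; force is the grip in N (None keeps the last); returns when the fingers have stopped.
- r.sleep(seconds).
- r.solve_ik(position, orientation): joint angles nearest the present ones, or None.
- r.read_state(): the state.
- r.snapshot(name): name is "scene" or "top" or "wrist"; returns the picture (480x640x3 uint8, blue, green, red); there is no depth.
- r.camera_model(name): a dict with "fx", "fy", "cx", "cy" (pixels), "distortion" ([k1, k2, p1, p2, k3] as OpenCV has them; the pictures are not rectified), "rvec" (rotation vector, rad) and "tvec" (3), from world to camera coordinates, as OpenCV has them; the wrist camera has in their place "mount" (4x4, takes a point from camera to tool coordinates, whose origin is the TCP and whose axes are the flange's). Camera axes: x right, y down, z forward; pixel columns grow to the right and rows downward; lengths in mm; the calibration is good to about 2 mm. A picture is of the moment at which its call begins: read the wrist's pose just before it. camera_model takes no time and is no camera call.
A pose or a line that the arm cannot do raises r.PlanningError and nothing moves.
- r.hand_in(): hands the job in; it is judged then, once.
Trained networks look in the newest picture that a camera, given by its name, has taken for a name from the list of things; names that differ only in an ending like _2 or _b are one class to them, and where a whole thing is asked for, a point or a joint stands for the part that bears it (a point fixed in the world has none). Each returns a list of dicts, best first, with "p" (0 to 1); they miss things now and then, are a little off and sometimes report something else, mostly with a low value. They report only what shows in the picture. A call takes as long as a camera call.
- r.cut_out(camera, name): "mask" (480x640 bool, what is visible of it) and "position" ([column, row] in pixels, amid what is visible of it).
- r.pinpoint(camera, name): "position" ([column, row] in pixels: a listed point, or the origin of a listed thing).
The state is a dict: "time_s": time; "joint_pos": joint angles; "qvel": joint speeds; "joint_efforts": joint torques, N m; "ee_pos": TCP position; "ee_rot": TCP orientation; "wrist_force": force on the tool from outside, world axes, zero at the start; "torque": the same for the moment, N m; "finger_gap": finger opening in mm; "finger_force": force on a finger pad.
Only numpy, scipy, OpenCV 4.12 (cv2) and the standard library are available. Lean on these libraries where they do the work, as an engineer would, in place of code of your own. Each camera call takes 0.05 s, during which the arm holds its last target. There are 200 camera calls.

TASK

On the bench stands an open sample book of cast-resin finishes. Turn the top leaf of the right-hand pile (right as seen from the robot) over the spine until it lies flat on the left-hand side, getting a fingertip under its overhanging tab and pushing it round and down gently, without pinching it or letting it slap down. Leave the book's other two leaves lying, do not disturb the things around it, and finish clear of the book.

Things in the scene. Friction and masses are not known exactly. Their poses are not given: they have to be found in the camera images.
- stand: Grey steel bench stand of the sample book, fixed to the bench, 230 mm (x) by 244 mm (y), its flat top 49.5 mm above the bench. Origin: on the bench under the middle of the spine. Its x axis runs along the spine, away from the robot; y points to the left page, z up. The stand is at any yaw within 0.4 rad.
- spine (a point): Middle of the spine rod, 60 mm above the bench (fixed to the stand, same axes). All three leaves turn about this rod, which runs along the stand's x axis; knuckles of 9 mm radius sit on it, and a steel cheek 30 mm wide at each end (x = +-108 mm) reaches 11 mm above the axis.
- top_leaf (a joint): Angle of the leaf to be turned: 0 = lying flat on the right-hand pile (-y of the stand), 1.571 = upright, 3.142 = flat on the left-hand side (stop). At the start 0 to 0.3. The spine is stiff (about 0.2 N m of friction): the leaf stays at whatever angle it is left, and 1 to 3 N at the tab moves it.
- leaf_mid (a point): Middle of the leaf to be turned, 73.5 mm from the rod's axis; moves with it. The leaf is a rigid white plate, 200 mm along the spine, 4 mm thick, with square resin samples on both faces, about 0.16 kg. Its mid-plane passes through the rod's axis; it reaches from 12 to 135 mm from the axis, and its tab on to 168 mm.
- tab (a point): Centre of the top leaf's tab, 150.5 mm from the rod's axis, halfway along the spine; moves with the leaf. Tab: 46 mm wide (along x), 33 mm beyond the leaf's edge, 4 mm thick. It overhangs the stand's side (122 mm from the axis), with free space below it down to the bench. Axes as the stand's when the leaf's joint is 0; they turn with the leaf.
- lower_leaf (a joint): Angle of the leaf below the top leaf on the right-hand pile: 0 = lying flat. Same size, but its mid-plane lies 7 mm lower, and its tab is 68 mm nearer to the robot along the spine (stand x = -68 mm). It must stay down.
- turned_leaf (a joint): Angle of the leaf that already lies on the left-hand side: 0 = lying flat. Same size, mid-plane 7 mm below the rod's axis, its tab on the left, 68 mm farther from the robot along the spine. It must stay down.
- tub: Bystander: white tub with red lid, 91 mm across, 190 mm high, upright on the bench to the left of the book. Origin: centre of its underside.
- mould: Bystander: off-white silicone mould half, 130 x 90 x 52 mm, on the bench to the left of the book. Origin: centre of its underside.
- tape: Bystander: roll of tape lying flat, 100 mm across, 48 mm high, to the right of the book. Origin: centre of its underside.
- spatula: Bystander: hand spatula 240 mm long lying on the bench between book and robot. Origin: under the middle of its length.

How it is judged:
By the outcome, as a careful person would: the job done as asked, in the order asked, and still so for the second after the job is handed in, with the robot touching nothing.
It also fails if it takes over 58 s, if anything falls off the work surface, if the arm or the gripper's body presses on something with over 40 N, if the wrist force passes 120 N, or if a joint passes its speed limit or range.

## Working session

There is one attempt and no reset: what is moved stays moved. The work goes in short steps, each a Python script; the robot and the scene stay as the last script left them, time stands still between calls to the robot, and variables do not carry over. Pictures are saved under pics/ and viewed, at most 10 in all, crops included, and the job is handed in when it is done.

```bash
mkdir -p pics; ls
cat > h.py <<'E'
import numpy as np, cv2
from plant import r
def ray(cam,px):
    m=r.camera_model(cam); K=np.array([[m['fx'],0,m['cx']],[0,m['fy'],m['cy']],[0,0,1.]])
    R=cv2.Rodrigues(np.array(m['rvec'],float))[0]; t=np.array(m['tvec'],float).ravel()
    u=cv2.undistortPoints(np.array([[px]],float),K,np.array(m['distortion'],float))[0,0]
    return -R.T@t, R.T@np.array([u[0],u[1],1])
def at_z(cam,px,z):
    o,d=ray(cam,px); return o+d*(z-o[2])/d[2]
def proj(cam,P):
    m=r.camera_model(cam); K=np.array([[m['fx'],0,m['cx']],[0,m['fy'],m['cy']],[0,0,1.]])
    return cv2.projectPoints(np.array(P,float).reshape(-1,1,3),np.array(m['rvec'],float),np.array(m['tvec'],float),K,np.array(m['distortion'],float))[0][:,0]
E
python3 - <<'E'
from h import *
for c in("scene","top"):
    im=r.snapshot(c); cv2.imwrite(f"pics/{c}0.png",im)
    for n in("stand","spine","leaf_mid","tab","tub","mould","tape","spatula"):
        print(c,n,[(np.round(d['position'],1).tolist(),round(d['p'],2)) for d in r.pinpoint(c,n)[:3]])
    o,d=ray(c,(320,240)); print(o,d)
E
```

```text
pics
scene stand [([346.6, 284.7], 0.58)]
scene spine [([352.8, 270.2], 0.58)]
scene leaf_mid [([324.7, 270.6], 0.86)]
scene tab [([295.5, 278.8], 0.84)]
scene tub [([480.7, 261.7], 0.85)]
scene mould [([446.1, 204.1], 0.75), ([191.0, 343.3], 0.27)]
scene tape [([196.2, 342.5], 0.58), ([338.1, 229.0], 0.58)]
scene spatula [([336.6, 230.6], 0.89), ([478.5, 261.4], 0.17)]
[1348.73951038 -231.24471892 1429.35702229] [-0.54760658  0.14425671 -0.82423508]
top stand [([296.4, 196.7], 0.76)]
top spine [([299.9, 189.2], 0.78)]
top leaf_mid [([326.6, 195.5], 0.91), ([162.3, 267.5], 0.29)]
top tab [([355.3, 196.4], 0.64), ([298.6, 193.5], 0.62)]
top tub [([160.1, 184.8], 0.66)]
top mould [([162.0, 268.6], 0.59)]
top tape [([462.2, 172.5], 0.95)]
top spatula [([290.9, 262.6], 0.69)]
[ 206.44819324   17.07230484 1592.93306304] [ 0.14198639 -0.00764812 -0.99007099]
```

View pics/scene0.png

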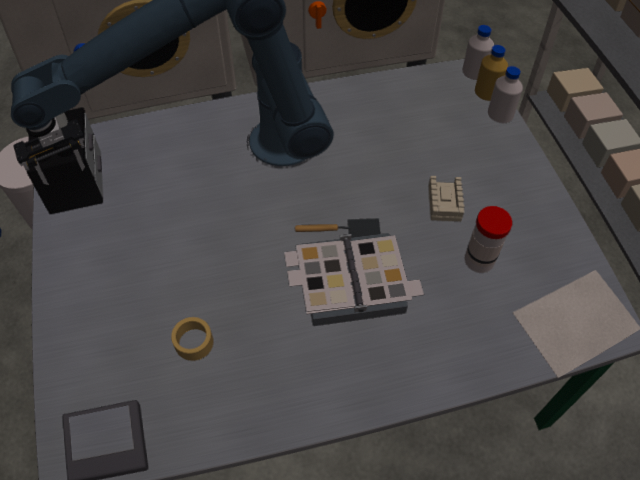

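View pics/top0.png

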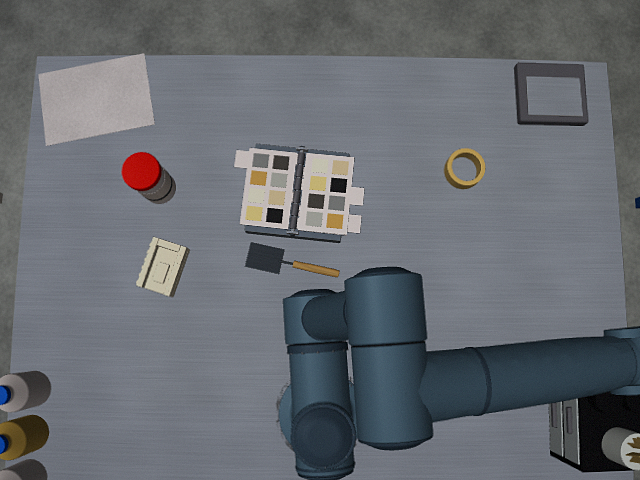

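The top view shows the spine from about (302,148) to (293,238). The right tabs are at (357,196) (top leaf) and (354,224) (lower leaf), with the left tab at (242,158). I'll fit the pose next.

```bash
cat >> h.py <<'E'
from scipy.optimize import least_squares
def S2W(p,P):
    x,y,yaw=p[:3]; c,s=np.cos(yaw),np.sin(yaw); P=np.atleast_2d(P)
    return np.c_[x+c*P[:,0]-s*P[:,1], y+s*P[:,0]+c*P[:,1], P[:,2]]
def leafpt(th,x,rr,n=0,off=0): # radial, normal(up at th=0)
    return [x,-rr*np.cos(th)+n*np.sin(th),60+off+rr*np.sin(th)+n*np.cos(th)]
def outline(th,tx,off=0):
    return [leafpt(th,x,q,2,off) for x,q in((-100,12),(-100,135),(tx-23,135),(tx-23,168),(tx+23,168),(tx+23,135),(100,135),(100,12))]
E
cat > fit.py <<'E'
from h import *
obs=[]
for c in("scene","top"):
    r.snapshot(c)
    for n in("stand","spine","leaf_mid","tab"):
        d=r.pinpoint(c,n)
        if d: obs.append((c,n,np.array(d[0]['position'])))
pt=lambda n,th:{'stand':[0,0,0],'spine':[0,0,60],'leaf_mid':leafpt(th,0,73.5),'tab':leafpt(th,0,150.5)}[n]
obs+= [("top",np.array(q),np.array(u)) for q,u in()]
f=lambda p:np.concatenate([(proj(c,S2W(p,pt(n,p[3])))[0]-u) for c,n,u in obs])
s=at_z("top",(299,192),60)
R=least_squares(f,[s[0],s[1],0,.1],loss='soft_l1'); p=R.x; print(p,R.fun.round(1))
np.save("p.npy",p)
for c,(x0,y0) in(("scene",(265,210)),("top",(220,130))):
    im=r.snapshot(c); k=5; im=cv2.resize(im[y0:y0+120,x0:x0+160],None,fx=k,fy=k,interpolation=cv2.INTER_CUBIC)
    def dr(P,col):
        q=((proj(c,S2W(p,P))-[x0,y0]+.5)*k).astype(int); cv2.polylines(im,[q],True,col,1)
    dr(outline(p[3],0),(0,0,255)); dr(outline(0,-68,-7),(0,255,0))
    dr([[x,-y,z] for x,y,z in outline(0,68,-7)],(255,0,0)); dr([[-108,0,71],[108,0,71]],(255,0,255))
    cv2.imwrite(f"pics/fit_{c}.png",im)
E
python3 fit.py
```

```text
[ 5.49048617e+02  6.39785035e+01 -7.82555598e-02  5.72143830e-03] [ 0.3 -0.6  0.4  3.   0.2 -0.5  2.4  1.5 -1.8 -0.2 -0.1 -1.9  1.8  0.7]
```

```bash
python3 -c "
import cv2,numpy as np
a=cv2.imread('pics/fit_scene.png');b=cv2.imread('pics/fit_top.png')
print(a.shape)"
```

```text
(600, 800, 3)
```

View pics/fit_scene.png

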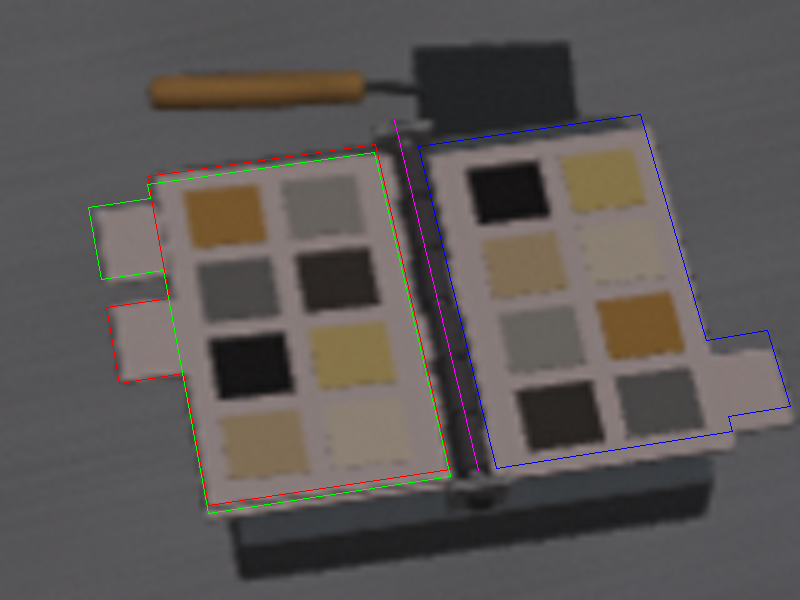

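View pics/fit_top.png

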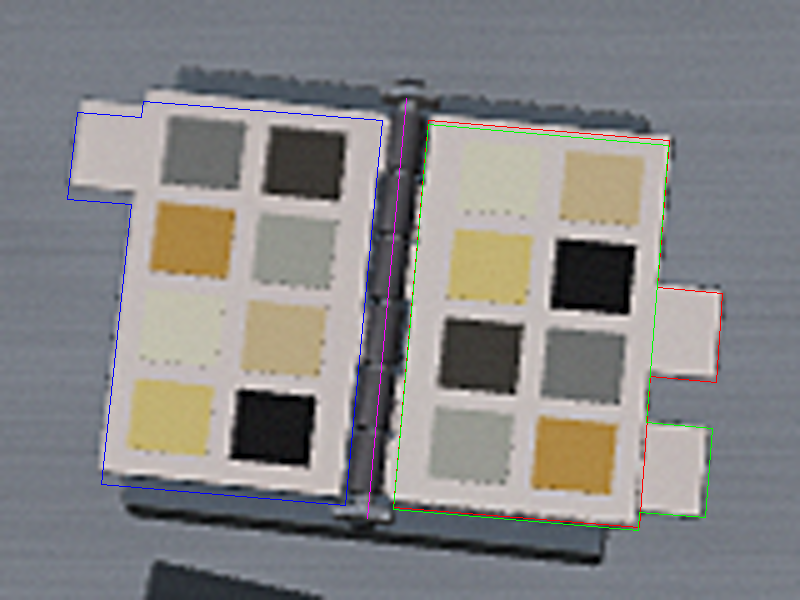

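The overlay is within 2 to 3 px. I'll refine it with corners read off these two crops.

```bash
cat > fit2.py <<'E'
from h import *
L=[[x,-y,z] for x,y,z in outline(0,68,-7)]
def model(p):
    A=outline(p[3],0);B=outline(0,-68,-7)
    T=[L[4],L[3],L[0],L[6],A[6],A[4],A[3],B[4],B[3],[108,0,71],[-108,0,71]]
    S=[A[3],A[4],A[6],A[1],A[7],L[3],L[4],L[7],L[1]]
    return T,S
To=[(80,99),(70,188),(345,495),(148,92),(669,133),(722,288),(716,380),(712,424),(703,517),(409,88),(365,512)]
So=[(109,303),(122,382),(208,515),(153,178),(452,478),(775,347),(793,422),(497,475),(650,127)]
To=np.array(To)/5+[220,130]-.5; So=np.array(So)/5+[265,210]-.5
def f(p,full=True):
    T,S=model(p)
    e=[(proj("top",S2W([p[0],p[1],p[2]],T))-To).ravel(),(proj("scene",S2W([p[0]+p[4],p[1]+p[5],p[2]],S))-So).ravel(),np.array(p[4:6])*.5]
    return np.concatenate(e)
R=least_squares(f,list(np.load("p.npy"))[:4]+[0,0],loss='soft_l1');p=R.x
print(p.round(3)); print(R.fun.round(1)); p[0]+=p[4]/2;p[1]+=p[5]/2; np.save("p.npy",p[:4])
print("tab",S2W(p,[leafpt(p[3],0,150.5),leafpt(p[3],0,168)]))
for n,u,z in(("tub",(160.1,184.8),0),("mould",(162,268.6),0),("tape",(462,172),0),("spatula",(291,262.6),0)): print(n,at_z("top",u,z).round())
E
python3 fit2.py
```

```text
[ 5.53329e+02  6.39830e+01 -9.40000e-02  3.40000e-02  1.28000e+00
  4.61000e-01]
[ 0.2  0.2 -0.  -0.3 -0.4  0.2 -0.2 -0.5  0.6  0.4  0.3  0.  -0.1 -0.6
 -0.4  0.2 -0.2 -0.5  0.1  0.6 -0.2 -0.5  0.1  0.7 -0.1  0.2 -0.  -1.3
  0.  -0.2 -0.   0.1 -0.6 -0.6  0.1 -0.3  0.2  0.8 -0.3 -0.4  0.6  0.2]
tab [[ 539.82058046  -85.53116173   65.14000848]
 [ 538.17537805 -102.94340148   65.73768389]]
tub [579. 427.   0.]
mould [357. 411.   0.]
tape [ 620. -372.    0.]
spatula [376.  79.   0.]
```

```bash
cat >> h.py <<'E'
from scipy.spatial.transform import Rotation as Ro
P=lambda:np.load("p.npy")
def rot(phi,flip,p):  # fingers point to +y of stand, phi rad below horizontal; closing line along the spine
    c,s=np.cos(p[2]),np.sin(p[2]); ex=np.array([c,s,0]); ey=np.array([-s,c,0]); ez=np.array([0,0,1.])
    d=np.cos(phi)*ey-np.sin(phi)*ez; y=ex*flip; return Ro.from_matrix(np.c_[np.cross(y,d),y,d]).as_euler('xyz',degrees=True)
def tip(th,phi,rho,gap,p,xs=0,w=8): # TCP so that the finger touches the leaf's underside (gap mm short of it)
    de=th-phi; n=-2-w*abs(np.cos(de))
    if de<0: n=-2-w/np.cos(de)-(168-rho)*np.tan(-de)
    return S2W(p,leafpt(th,xs,rho,n-gap))[0]
def phi_of(th): return np.radians(np.clip(np.degrees(th)-5,30,90))
E
python3 - <<'E'
from h import *
p=P(); s=r.read_state(); print(s['time_s'],s['ee_rot'],np.round(r.camera_model('wrist')['mount'],2).tolist())
for fl in(1,-1):
    ph=np.radians(30); a=tip(p[3],ph,148,7,p); R=rot(ph,fl,p); 
    d=Ro.from_euler('xyz',R,degrees=True).as_matrix()[:,2]
    for nm,x in(("hi",a-150*d+[0,0,80]),("pre",a-150*d),("in",a)):
        q=r.solve_ik(x,R); print(fl,nm,x.round(),None if q is None else np.round(q))
    for t in range(10,181,17):
        th=np.radians(t); q=r.solve_ik(tip(th,phi_of(th),150,0,p),rot(phi_of(th),fl,p)); print(t,None if q is None else np.round(q))
E
```

```text
1.5 [1.79997428e+02 5.55715650e-05 1.40833145e+01] [[-0.0, -0.96, -0.27, 78.23], [1.0, -0.0, 0.0, -0.4], [-0.0, -0.27, 0.96, -177.81], [0.0, 0.0, 0.0, 1.0]]
1 hi [ 528. -213.  191.] [-52.  27.  90.  40. 109. -49.]
1 pre [ 528. -213.  111.] [-52.  34.  90.  38. 104. -54.]
1 in [540. -84.  36.] [-43.  35. 100.  43.  92. -55.]
10 [-43.  31. 100.  43.  94. -53.]
27 [-42.  25. 101.  44.  97. -50.]
44 [-38.  16. 104.  41.  93. -43.]
61 [-30.   6. 106.  31.  85. -32.]
78 [-18.   1. 105.  17.  78. -17.]
95 [ -5.   2. 103.  -0.  76.   1.]
112 [ -0.   3. 101.  -0.  75.   5.]
129 [  4.   6. 101.  -0.  73.   9.]
146 [  7.  10. 100.  -0.  70.  13.]
163 [  9.  14. 100.  -0.  66.  15.]
180 [ 10.  18. 101.  -0.  61.  15.]
-1 hi [ 528. -213.  191.] [-52.  27.  90.  40. 109. 131.]
-1 pre [ 528. -213.  111.] [-52.  34.  90.  38. 104. 126.]
-1 in [540. -84.  36.] [-43.  35. 100.  43.  92. 125.]
10 [-43.  31. 100.  43.  94. 127.]
27 [-42.  25. 101.  44.  97. 130.]
44 [-38.  16. 104.  41.  93. 137.]
61 [-30.   6. 106.  31.  85. 148.]
78 None
95 None
112 None
129 None
146 None
163 None
180 None
```

Run:
```python
from h import *
p=P(); ph=np.radians(30); a=tip(p[3],ph,148,7,p); R=rot(ph,1,p)
d=Ro.from_euler('xyz',R,degrees=True).as_matrix()[:,2]
r.command_gripper(0,10)
r.goto(a-150*d+[0,0,80],R); r.move_linear(a-150*d,R); r.move_linear(a-45*d,R,120)
s=r.read_state(); print(s['time_s'],s['ee_pos'],s['wrist_force'],s['finger_gap'])
a=r.snapshot('wrist'); b=r.snapshot('scene')[200:320,230:390]
cv2.imwrite('pics/w1.png',np.hstack([cv2.resize(a,(400,300)),cv2.resize(b,(400,300),interpolation=cv2.INTER_CUBIC)]))
```

```text
6.5917 [ 536.7180554  -123.60341525   59.24852126] [-0.62940588 -0.81467638  0.27021371] 0.39310692986122386
```

View pics/w1.png

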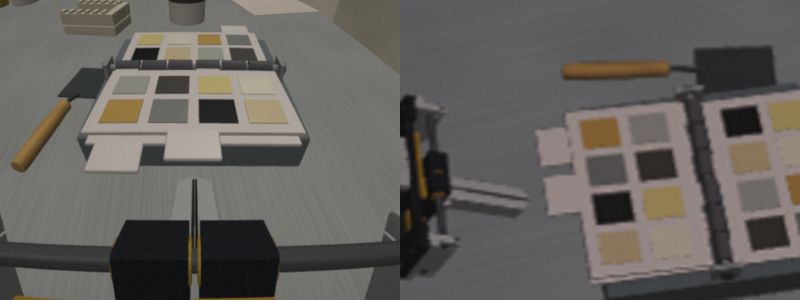

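The wrist view shows the closed fingertip (195,185) lined up with the top leaf's tab (192,145). The lower tab (115,152) is well to the left. Next I'll go in and lift while watching the force.

```bash
cat >> h.py <<'E'
def F():
    s=r.read_state(); return np.round(s['wrist_force'],1),round(s['time_s'],1)
E
python3 - <<'E'
from h import *
p=P(); ph=np.radians(30)
r.move_linear(tip(p[3],ph,148,7,p),rot(ph,1,p),60); print(F())
for t in range(2,31,4):
    th=np.radians(t); r.move_linear(tip(th,ph,149,0,p),rot(ph,1,p),50); print(t,*F())
a=r.snapshot('wrist'); b=r.snapshot('scene')[200:320,230:390]
cv2.imwrite('pics/w2.png',np.hstack([cv2.resize(a,(400,300)),cv2.resize(b,(400,300),interpolation=cv2.INTER_CUBIC)]))
E
```

```text
(array([ 0.2, -0.8, -1.3]), 7.6)
2 [ 1.2  0.4 -0.3] 7.9
6 [-0.1  0.9 -0. ] 8.3
10 [0.4 0.1 0.2] 8.7
14 [ 0.1  0.  -0.8] 9.1
18 [-0.5 -0.4 -0.6] 9.5
22 [-0.6 -0.6  0.5] 9.9
26 [-0.4 -0.5  0.2] 10.2
30 [ 0.7 -0.  -0.8] 10.6
```

View pics/w2.png

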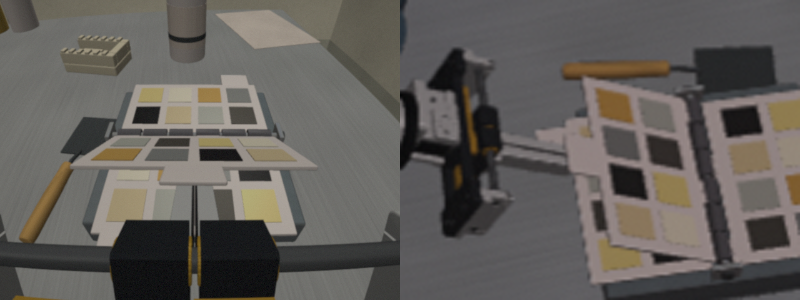

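The top leaf is now well up on the fingertip (its tab at (195,172)), and the lower leaf is still lying flat. I'll carry on round.

Run:
```python
from h import *
p=P()
for t in range(38,167,8):
    th=np.radians(t); ph=phi_of(th); r.move_linear(tip(th,ph,146,0,p),rot(ph,1,p),70); f,tm=F(); print(t,f,tm,end='; ')
    if np.linalg.norm(f)>15: print("STOP");break
a=r.snapshot('top')[130:250,220:380]; b=r.snapshot('scene')[200:320,280:440]
cv2.imwrite('pics/w3.png',np.hstack([cv2.resize(x,(400,300),interpolation=cv2.INTER_CUBIC) for x in(a,b)]))
```

```text
38 [ 1.2 -0.7  0.7] 11.2; 46 [ 0.6  0.6 -0.7] 11.6; 54 [ 0.1 -0.   0.2] 12.1; 62 [-0.5 -0.7 -0.1] 12.5; 70 [ 0.5 -0.8  0.2] 12.9; 78 [-0.5 -0.2 -0.5] 13.4; 86 [ 0.2  0.9 -0.9] 13.8; 94 [ 0.3  0.3 -0.1] 14.3; 102 [-0.7 -0.2  0.2] 14.7; 110 [-0.1  0.4  0.1] 15.2; 118 [ 0.4 -0.   0.1] 15.6; 126 [ 0.2 -0.4  0.2] 16.1; 134 [ 0.9 -0.8  0.9] 16.5; 142 [-0.1 -0.4 -0.1] 17.0; 150 [0.7 0.2 0.1] 17.4; 158 [-0.3 -0.1 -0.5] 17.9; 166 [0.5 0.5 0.2] 18.3;
```

View pics/w3.png

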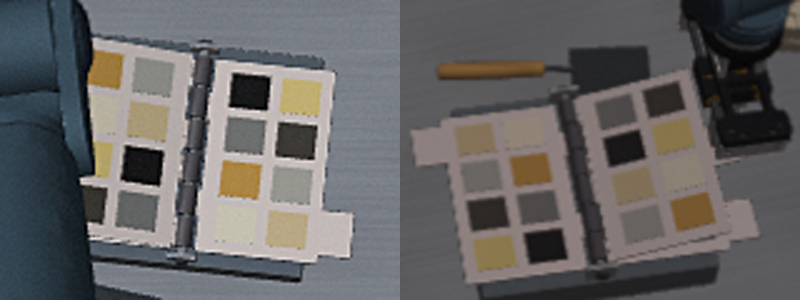

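The leaf is at about 166° on the left, with the lower leaf flat on the right. I'll press it down gently to the stop.

Run:
```python
from h import *
p=P(); ph=np.radians(90)
for t in list(range(169,179,3))+list(np.arange(178.5,184,.4)):
    th=np.radians(t); r.move_linear(tip(th,ph,146,0,p),rot(ph,1,p),25); r.sleep(.15)
    f=np.mean([r.read_state()['wrist_force'][2] for _ in range(1)]); print(round(t,1),f.round(1),end='; ')
    if f>5: break
print(r.read_state()['ee_pos'],F())
q=np.array(r.read_state()['ee_pos']); r.move_linear(q+[0,0,30],None,50); r.move_linear(q+[0,0,150]); 
r.move_linear(q+[-120,-60,190])
r.goto([420,-250,300],rot(ph,1,p)); print(F())
a=r.snapshot('top')[130:250,220:380]; b=r.snapshot('scene')[200:320,280:440]
cv2.imwrite('pics/w4.png',np.hstack([cv2.resize(x,(400,300),interpolation=cv2.INTER_CUBIC) for x in(a,b)]))
```

```text
169 0.0; 172 0.0; 175 0.2; 178 0.3; 178.5 0.2; 178.9 -0.0; 179.3 -1.2; 179.7 -0.4; 180.1 5.7; [567.89347986 209.62262852  62.22154642] (array([-2.3, -0.5,  5.7]), 22.9)
(array([-0.2,  0.4, -0.5]), 27.2)
```

View pics/w4.png

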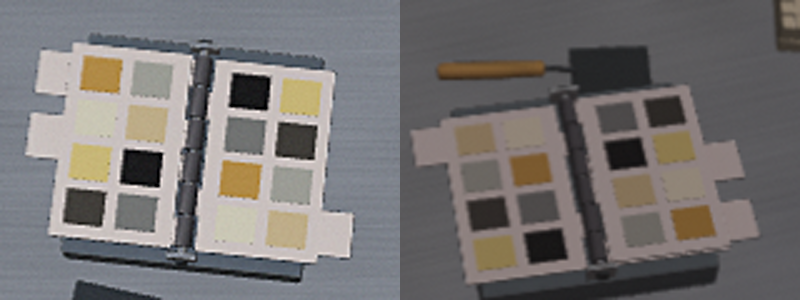

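The leaf lies flat on the left: contact was felt at 180°, with the TCP at z = 62 mm, which is its upper face. The lower leaf and the turned leaf are both down, and the arm is clear.

```bash
python3 -c "
from plant import r
print(r.hand_in())"
```

```text
the job is handed in; nothing more can be done
None
```

The top leaf was turned over the spine and pressed gently flat on the left, the other two leaves stayed down, the arm finished clear of the book, and the job was handed in after about 27 s of robot time.

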